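# Find the hidden socket and set the transport lock pin of a slide scanner

### The arm

A 6-joint arm with a two-finger parallel gripper is mounted at the origin on the work surface. World frame = base frame: x ahead of the robot, y to its left, z up, the work surface at z = 0. Lengths are in m, angles in rad, forces in N, time in s.
With the tool pointing down it reaches from about 0.375 to 0.9 m from the base axis. Payload 3.1 kg.
Tool frame: the origin (TCP) lies at the very end of the fingers, on their centre line; the grasp point (between the pads) lies 19 mm behind it; z points along the fingers, y is the line along which they close (so a half turn about z gives the same grasp; the last joint's range is limited). The gripper opens to 85 mm and grips with 20 to 120 N. Pads are 22 mm wide; open, the fingers measure 114 mm over their backs; the gripper's body (76 mm by 85 mm) begins 54 mm behind the grasp point. The pads swing forward as they close: fully open they stand 13 mm farther back than shut.
Start: joints at [-1.516, 0.527, 1.433, -0, 1.181, -0.178], TCP at [0.145, -0.608, 0.198] pointing down, gripper open.
Joint ranges: [-3.08, 3.08], [-0.75, 2.2], [0.22, 2.44], [-1.43, 4.57], [0, 2.65], [-2.85, 2.85]. Speed limits (rad/s): [2.79, 2.79, 3.14, 3.14, 3.14, 3.14].

### API

Orientations are given as a unit quaternion [x, y, z, w].
In Python, from station import manip gives the robot as it stands.
- The arm moves only by the shell command python3 -m handwheel 'ROWS' [FORCE]. ROWS is JSON, a list of rows, each a list of 7 numbers: the shift along the world's x, y, z in mm, then the turn, a rotation vector about the world's x, y, z in degrees, then the opening, from 0 (shut) to 1 (fully open). A call has exactly 10 rows; each row shifts and turns the commanded pose from where the row before left it; what a row does not reach is not made up. A row lasts 1/8 s, in which the tool goes at most 62.5 mm and 10.7 degrees, less where a joint would pass 70% of its speed; a pose out of reach is approached as far as the arm can. A call is refused whole if a number of a shift passes 62.5 or a number of a turn 10.7, either way. A call with a gripper value outside its range is refused whole. The fingers move at their own pace and stop on an object; FORCE is the grip in N (left out, the last holds). Time passes only in rows, so rows that do not move let the fingers close, or fill a call up. It gives the time, the measured TCP pose, the force, the opening and the grip force at its end, in the units of the state.
- manip.sense(): the state, without advancing time (a new reading comes with each control period).
- manip.snapshot(name): name is "scene" or "side" or "wrist"; returns the picture (480x640x3 uint8, red, green, blue); there is no depth.
- manip.get_calibration(name): a dict with "K" (3x3 intrinsics, pixels), "rvec" (rotation vector, rad) and "tvec" (3), from world to camera coordinates, as OpenCV has them. Camera axes: x right, y down, z forward; pixel columns grow to the right and rows downward; lengths in m; the calibration is good to about 2 mm. A picture is of the moment at which its call begins: read the wrist's pose just before it. get_calibration takes no time and is no camera call; for the wrist camera it gives the pose at the moment of the call.
- manip.sign_off(): hands the job in; it is judged then, once.
The state is a dict: "t": time; "q": joint angles; "qd": joint speeds; "tau": joint torques, N m; "tcp_pos": TCP position; "tool_rot": TCP orientation; "force": force on the tool from outside, world axes, zero at the start; "ft_torque": the same for the moment, N m; "finger_gap": opening from 0.0 (shut) to 1.0 (fully open); "gripper_force": force on a finger pad.
Only numpy, scipy, OpenCV 4.12 (cv2) and the standard library are available. Lean on these libraries where they do the work, as an engineer would, in place of code of your own. Each camera call takes 0.05 s, during which the arm holds its last target. There are 200 camera calls.

### The job

Lock the slide scanner for transport: take the red-handled locking pin from its stand, set its tip lightly in the slot of the scanner's cover plate and feel along the slot until the tip drops into the hidden socket below, then push the pin fully home, so that its handle sits flush on the cover, and let go. Press and drag on the scanner only gently, and leave the grey-handled adjuster and the other things on the bench undisturbed.

Things in the scene. Friction and masses are not known exactly. Their poses are not given: they have to be found in the camera images.
- scanner: slide scanner, a low white box with teal base and grey cover plate on top, fixed: 130 (x) x 260 (y) x 65 mm high. Origin at the centre of its underside; z up, y along the slot. In the middle of the cover, 4 mm thick, is a straight slot 13 mm wide (x), 100 mm long (y). A thin black pre-slit dust skin lines the slot; the pin passes through it without resistance and it hides a carriage directly beneath
- slot_centre (a point): middle of the slot, level with the cover's top; axes as the scanner's (y along the slot)
- slot_floor (a point): the slot's middle on its floor, 4 mm below the cover's top: this floor is the rigid, smooth top of the carriage. In it is one round socket, 13.5 mm wide, 32 mm deep, on the slot's middle line, anywhere within 30 mm of this point along the slot: it cannot be seen or measured, only felt. The carriage is stiff: it gives along the slot only under a drag of about 15 N, and is damaged by a knock over 35 N
- lock_pin: locking pin, loose, about 70 g: square red handle 24 x 24 x 36 mm over a steel shank 10 mm across, 32 mm long, its last 3 mm tapering to 5 mm. Origin at the tip, z up the shank to the handle, x and y square to the handle's faces. Handle's underside 32 mm, top 68 mm above the tip; too wide for the slot, it rests flush on the cover when fully home. It starts upright in its stand, handle resting on the stand's top
- pin_tip (a point): tip of the locking pin, the lower end of the shank
- pin_grip (a point): a good place to grip the handle, on the pin's axis 55 mm above the tip, 23 mm above the handle's underside
- stand_red: aluminium stand of the locking pin, 50 x 50 x 40 mm high, fixed, with a 14 mm hole in its top, 34 mm deep. Origin at the centre of its underside
- stand_grey: the same stand for the adjuster, fixed. Origin at the centre of its underside
- adjuster: adjuster, loose: the same shape as the locking pin but with a grey handle, standing in the other stand. Not to be used. Origin at its tip
- beaker: glass beaker, 86 mm across, 115 mm high, loose. Origin at the centre of its underside
- bottle: clear plastic bottle with a blue cap, 60 mm across, 150 mm high, loose. Origin at the centre of its underside
- jar: amber jar, 60 mm across, 70 mm high, loose. Origin at the centre of its underside
- dish: closed clear dish, 90 mm across, 15 mm high, loose. Origin at the centre of its underside
- phone: black telephone lying flat, 75 x 155 x 9 mm, loose. Origin at the centre of its underside
- slide_box: blue box of slides, 100 x 170 x 32 mm, loose. Origin at the centre of its underside
There are look-alikes about, which are no part of the job. What is meant by the lock_pin is not blue, purple or turquoise, and is the larger of those in its own colour.

How it is judged:
On the way:
1. the locking pin is out of its stand (z of pin_tip in the frame of stand_red above 0.045 m), for 0.1 s.
At the end, for the whole second after the job is handed in: the locking pin stands in the slot of the scanner's cover, its tip at least 29 mm below the cover's top (32 mm is fully home), within 0.1 rad of upright, at rest and released (z of pin_tip in the frame of slot_centre between -0.036 and -0.029 m and x of pin_tip in the frame of slot_centre between -0.008 and 0.008 m and y of pin_tip in the frame of slot_centre between -0.045 and 0.045 m and angle between lock_pin's own z axis and vertical below 0.1 rad and linear speed of lock_pin below 0.01 m/s and contact force between the fingers and lock_pin below 0.1 N); the robot touches nothing.
It fails at once if while it searches (tip less than 20 mm below the cover's top) the locking pin presses, knocks or drags on the scanner with more than 35 N (contact force between lock_pin and scanner above 35 N and z of pin_tip in the frame of slot_centre above -0.02 m).
It fails at once if the locking pin is rammed against the scanner with more than 70 N (contact force between lock_pin and scanner above 70 N).
It fails at once if the arm or fingers push on the scanner with more than 25 N (contact force between any of the fingers, the arm and scanner above 25 N).
It fails at once if a bystander is moved by more than 20 mm (distance of any of adjuster, beaker, bottle, jar, dish, phone, slide_box from where it was at the start of the episode above 0.02 m).
It also fails if it takes over 64 s, if anything falls off the work surface, if the arm or the gripper's body presses on something with over 40 N, if the wrist force passes 120 N, or if a joint passes its speed limit or range.

## Working session

There is one attempt and no reset: what is moved stays moved. The work goes in short steps, Python scripts to look and compute and a shell command to move; the robot and the scene stay as the last step left them, time stands still between calls to the robot, and variables do not carry over. Pictures are saved under pics/ and viewed, at most 12 in all, crops included, and the job is handed in when it is done.

```bash
mkdir -p pics; cat > h.py <<'E'
import numpy as np, cv2
from station import manip
def snap(n,f):
    im=manip.snapshot(n); cv2.imwrite(f'pics/{f}.png',cv2.cvtColor(im,cv2.COLOR_RGB2BGR)); return im
def cam(n):
    c=manip.get_calibration(n); return np.array(c['K']),cv2.Rodrigues(np.array(c['rvec'],float))[0],np.array(c['tvec'],float).ravel()
def ray(c,u,v):
    K,R,t=c; o=-R.T@t; return o,R.T@np.linalg.inv(K)@[u,v,1]
def onz(c,u,v,z):
    o,d=ray(c,u,v); return o+d*(z-o[2])/d[2]
def proj(c,p):
    K,R,t=c; q=K@(R@np.array(p)+t); return q[:2]/q[2]
E
python3 - <<'E'
from h import *
snap('scene','s1'); snap('side','d1')
for n in('scene','side','wrist'):
    c=cam(n); print(n,-c[1].T@c[2],c[1][2])
print(manip.sense())
E
```

```text
scene [1.2601889  0.3788175  0.64595784] [-0.69772199 -0.39352117 -0.59860264]
side [-0.0854655  -0.91887988  0.71844869] [ 0.51200752  0.69425973 -0.50581788]
wrist [ 0.21669391 -0.59077559  0.37292184] [-0.27826246 -0.06369168 -0.95839103]
{'t': 0.1, 'q': array([-1.51550135e+00,  5.28353802e-01,  1.43376033e+00, -1.24721791e-05,
        1.18137147e+00, -1.78535231e-01]), 'qd': array([ 4.48725819e-04, -1.90254802e-03, -4.03497278e-03, -1.17659817e-03,
       -6.77829160e-05,  7.39836659e-04]), 'tau': array([ 6.17882361e-04, -4.43302488e+01, -1.78587413e+01, -1.15020789e-04,
        3.83701656e-03,  3.53879358e-06]), 'tcp_pos': array([ 0.14478056, -0.60729195,  0.19724784]), 'tool_rot': array([ 9.93172489e-01,  1.16651236e-01,  5.25289667e-05, -9.45032967e-04]), 'force': array([-0.3634642 ,  0.11851836,  0.20179261]), 'ft_torque': array([ 0.05527107, -0.05923938,  0.00817115]), 'gripper_force': 0.0, 'finger_gap': 0.9974212758961623}
```

View pics/s1.png

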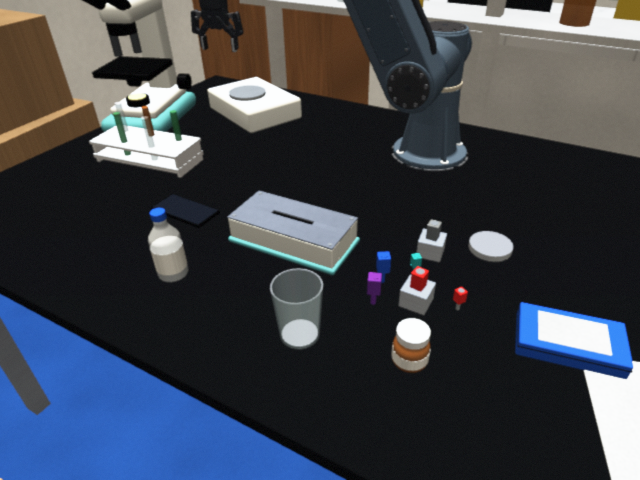

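View pics/d1.png

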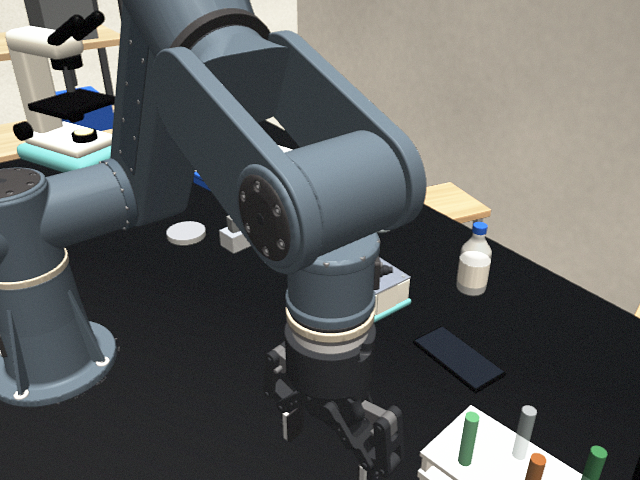

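The scene view shows the red pin in its stand at about (419,277), the grey one at (433,230), and the slot from (273,211) to (313,221). A small red look-alike is at (460,295). I'll enlarge this area.

```bash
python3 - <<'E'
from h import *
im=cv2.imread('pics/s1.png')
cv2.imwrite('pics/c1.png',cv2.resize(im[185:315,222:482],None,fx=3,fy=3,interpolation=cv2.INTER_CUBIC))
E
```

```text
(no output)
```

View pics/c1.png

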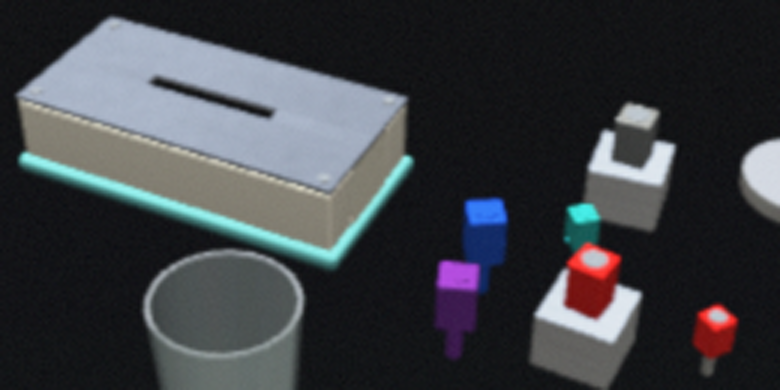

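```bash
python3 - <<'E'
from h import *
c=cam('scene')
def P(n,l,z):
    print(n)
    for u,v in l: print('  ',onz(c,222+u/3-.33,185+v/3-.33,z).round(4))
P('pin top',[(594,259)],.076)
P('stand top',[(533,318),(552,273),(641,293),(620,338)],.04)
P('slot',[(152,80),(273,113)],.065)
P('cover',[(113,17),(406,98),(331,190),(17,96)],.065)
P('grey top',[(638,112)],.076)
P('teal,blue,purple,redsmall',[(583,211),(486,210),(460,270),(716,315)],.03)
P('same at 0.05',[(583,211),(486,210),(460,270),(716,315)],.05)
P('blue tip, purple tip,smallredtip',[(482,290),(454,356),(708,371)],.0)
E
```

```text
pin top
   [0.6013 0.1906 0.076 ]
stand top
   [0.629  0.1659 0.04  ]
   [0.5849 0.1604 0.04  ]
   [0.5764 0.2156 0.04  ]
   [0.6206 0.218  0.04  ]
slot
   [ 0.5525 -0.1624  0.065 ]
   [ 0.5471 -0.0645  0.065 ]
cover
   [ 0.4941 -0.2386  0.065 ]
   [0.4867 0.0086 0.065 ]
   [0.6045 0.0132 0.065 ]
   [ 0.6149 -0.2352  0.065 ]
grey top
   [0.4419 0.162  0.076 ]
teal,blue,purple,redsmall
   [0.5048 0.1512 0.03  ]
   [0.5347 0.0935 0.03  ]
   [0.599  0.1041 0.03  ]
   [0.5625 0.2601 0.03  ]
same at 0.05
   [0.5293 0.1586 0.05  ]
   [0.5583 0.1028 0.05  ]
   [0.6205 0.113  0.05  ]
   [0.5852 0.264  0.05  ]
blue tip, purple tip,smallredtip
   [0.5782 0.1119 0.    ]
   [0.6433 0.1219 0.    ]
   [0.5805 0.2652 0.    ]
```

Measurements agree with the given sizes: slot 98 mm, stand about 45–55 mm. Pin is at about (0.602,0.190), turned about 8°. Slot centre is at about (0.550,-0.113), turned about 2.5°. Moving above the pin.

```bash
python3 -m handwheel '[[25,42,4,0,0,0,1],[25,42,4,0,0,0,1],[25,42,0,0,0,0,1],[25,42,0,0,0,0,1],[25,42,0,0,0,0,1],[25,42,0,0,0,0,1],[25,42,0,0,0,0,1],[25,42,0,0,0,0,0.7],[25,42,0,0,0,0,0.7],[25,42,0,0,0,0,0.7]]'; python3 -m handwheel '[[25,45,0,0,0,0,0.7],[25,45,0,0,0,0,0.7],[25,45,0,0,0,0,0.7],[25,45,0,0,0,0,0.7],[20,45,0,0,0,0,0.7],[20,45,0,0,0,0,0.7],[20,45,0,0,0,-2,0.7],[15,35,0,0,0,-2,0.7],[0,20,0,0,0,-1,0.7],[0,0,0,0,0,0,0.7]]'
python3 - <<'E'
from h import *
print(manip.sense()['tcp_pos'],manip.sense()['q']); c=cam('wrist'); im=snap('wrist','w1'); np.savez('w1.npz',*c)
print(proj(c,[.602,.19,.076]))
E
```

```text
t: 1.35
tcp_pos: [0.3953, -0.1864, 0.206]
tool_rot: [0.993, 0.117, -0.0, -0.0]
force: [0.3, -0.3, 0.5]
finger_gap: 0.699
gripper_force: 0.0
t: 2.6
tcp_pos: [0.5692, 0.1832, 0.2054]
tool_rot: [0.997, 0.075, -0.001, 0.0]
force: [-0.5, 0.8, 0.1]
finger_gap: 0.699
gripper_force: 0.0
[0.56924099 0.183241   0.20544793] [ 1.24766747e-01  4.83274564e-01  1.49349560e+00 -7.12556465e-05
  1.16608231e+00  1.54619863e+00]
[313.95104753 183.25036746]
```

View pics/w1.png

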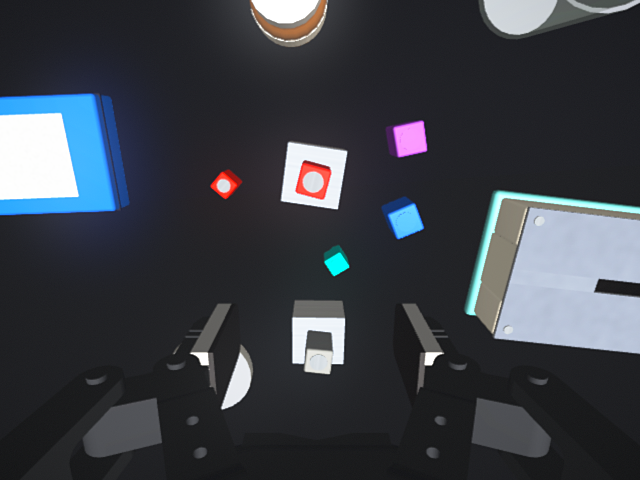

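Wrist view: pin handle top at about (313,181), within 2 px of my prediction. The fingers straddle about x=318, and the neighbours are more than 60 px clear. I'll crop in for the handle's yaw.

```bash
python3 - <<'E'
from h import *
im=cv2.imread('pics/w1.png')
cv2.imwrite('pics/c2.png',cv2.resize(im[130:220,265:365],None,fx=6,fy=6,interpolation=cv2.INTER_CUBIC))
E
```

```text
(no output)
```

View pics/c2.png

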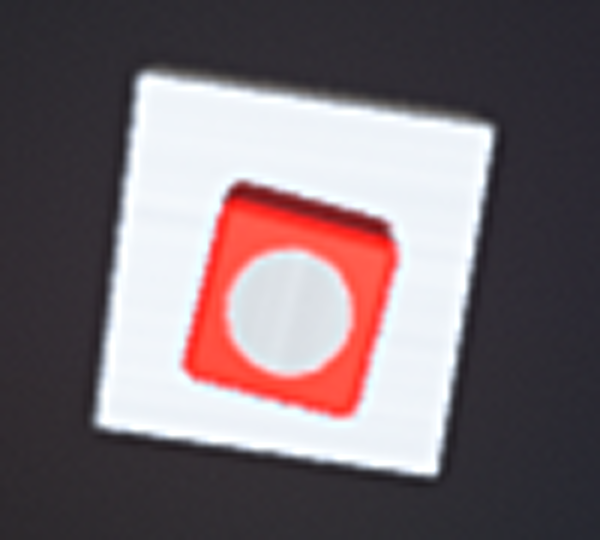

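Handle top corners in the crop are (227,195), (397,243), (352,416) and (185,371); the stand's are (138,72), (495,125), (438,475) and (95,428).

```bash
python3 - <<'E'
from h import *
z=np.load('w1.npz'); c=[z[k] for k in z.files]
def P(l,zz):
    p=np.array([onz(c,265+u/6-.4,130+v/6-.4,zz)[:2] for u,v in l]); r=cv2.minAreaRect((p*1000).astype(np.float32))
    e=[p[1]-p[0],p[2]-p[1],p[2]-p[3],p[3]-p[0]]
    print(p.mean(0),[(round(np.linalg.norm(x)*1e3,1),round(np.degrees(np.arctan2(x[1],x[0]))%90,1)) for x in e])
P([(227,195),(397,243),(352,416),(185,371)],.076)
P([(138,72),(495,125),(438,475),(95,428)],.04)
P([(290,313)],.076) if 0 else print(onz(c,265+290/6-.4,130+313/6-.4,.076))
E
```

```text
[0.60374173 0.19101807] [(np.float64(22.4), np.float64(83.0)), (np.float64(22.9), np.float64(84.4)), (np.float64(22.4), np.float64(83.4)), (np.float64(23.0), np.float64(84.4))]
[0.60318646 0.19107155] [(np.float64(50.5), np.float64(0.4)), (np.float64(50.4), np.float64(0.3)), (np.float64(50.5), np.float64(0.7)), (np.float64(50.6), np.float64(0.3))]
[0.60300892 0.19094257 0.076     ]
```

```bash
python3 -m handwheel '[[17,4,0,0,0,-7.3,0.7],[17,4,0,0,0,-7.3,0.7],[0,0,-25,0,0,0,0.7],[0,0,-25,0,0,0,0.7],[0,0,-25,0,0,0,0.7],[0,0,-20,0,0,0,0.7],[0,0,-15,0,0,0,0.7],[0,0,0,0,0,0,0.7],[0,0,0,0,0,0,0.7],[0,0,0,0,0,0,0.7]]' 40
python3 - <<'E'
from h import *
c=cam('wrist'); im=snap('wrist','w2')
print(manip.sense()['tcp_pos'],proj(c,[.6035,.191,.076]))
E
```

```text
t: 3.9
tcp_pos: [0.6046, 0.1901, 0.0971]
tool_rot: [0.999, -0.054, 0.001, -0.0]
force: [-0.4, 0.2, -0.4]
finger_gap: 0.698
gripper_force: 0.0
[0.60448291 0.19014465 0.09710507] [315.19735771 275.69173086]
```

View pics/w2.png

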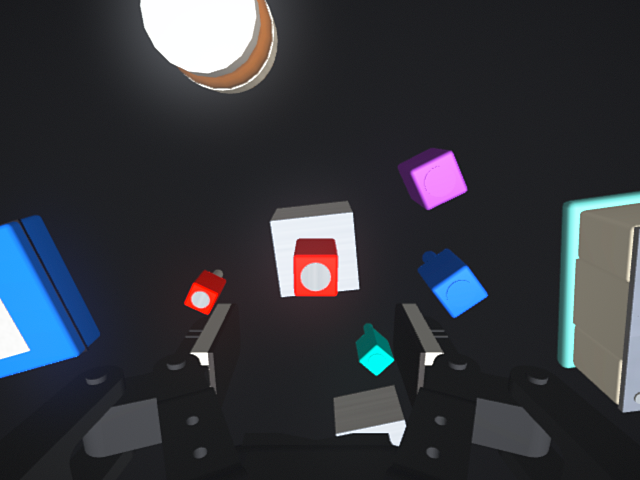

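The handle is square to the fingers, with its top at (315,277), as predicted. Descend and grip.

```bash
python3 -m handwheel '[[0,1,-20,0,0,0,0.7],[-1,0,-20,0,0,0,0.7],[0,0,-10,0,0,0,0.7],[0,0,-3,0,0,0,0.7],[0,0,0,0,0,0,0.0],[0,0,0,0,0,0,0.0],[0,0,0,0,0,0,0.0],[0,0,0,0,0,0,0.0],[0,0,0,0,0,0,0.0],[0,0,0,0,0,0,0.0]]' 40
```

```text
t: 5.2
tcp_pos: [0.6028, 0.191, 0.0432]
tool_rot: [0.999, -0.054, 0.0, -0.0]
force: [-1.4, -0.9, 0.4]
finger_gap: -0.004
gripper_force: 0.0
```

The fingers shut on nothing, so I'll look.

```bash
python3 - <<'E'
from h import *
a=snap('wrist','w3'); b=snap('scene','s3')
b=cv2.resize(b[150:330,320:500],(480,480),interpolation=cv2.INTER_CUBIC)
o=np.hstack([a,b]); o=cv2.resize(o,(800,343))
cv2.imwrite('pics/x3.png',cv2.cvtColor(o,cv2.COLOR_RGB2BGR)); print(manip.sense())
E
```

```text
{'t': 5.3, 'q': array([1.30439345e-01, 7.33906439e-01, 1.52911251e+00, 1.97477294e-05,
       8.78616319e-01, 1.80951106e+00]), 'qd': array([-0.00088451,  0.00155111, -0.00194478, -0.00087605,  0.00012373,
        0.00011886]), 'tau': array([ 1.73748108e-04, -4.79199958e+01, -1.27923113e+01, -1.93025329e-06,
        7.04017766e-04, -9.62442670e-06]), 'tcp_pos': array([0.60280489, 0.19103458, 0.04308745]), 'tool_rot': array([ 9.98534572e-01, -5.41175440e-02, -2.23403961e-05, -3.56167347e-06]), 'force': array([ 0.29767422,  0.26570236, -0.15039197]), 'ft_torque': array([ 0.03265082,  0.03054795, -0.01319455]), 'gripper_force': 0.0, 'finger_gap': -0.0008019961699096548}
```

View pics/x3.png

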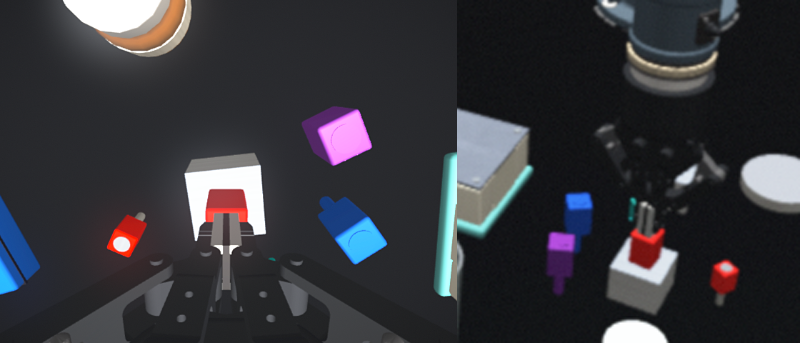

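```bash
python3 - <<'E'
from h import *
for n in('scene','wrist'):
    c=cam(n)
    for p in([.6035,.191,.076],[.6035,.191,.04],[.6028,.191,.043],[.6028,.191,.062],[.6028,.191,.08],[.6028,.191,.1]): print(n,p,proj(c,p).round(0))
a=cv2.imread('pics/w3.png')[230:410,240:420]; b=cv2.imread('pics/s3.png')[235:315,380:460]
o=np.hstack([cv2.resize(a,(400,400),interpolation=cv2.INTER_CUBIC),cv2.resize(b,(400,400),interpolation=cv2.INTER_CUBIC)])
cv2.imwrite('pics/x4.png',o)
E
```

```text
scene [0.6035, 0.191, 0.076] [419. 272.]
scene [0.6035, 0.191, 0.04] [417. 287.]
scene [0.6028, 0.191, 0.043] [418. 285.]
scene [0.6028, 0.191, 0.062] [419. 277.]
scene [0.6028, 0.191, 0.08] [420. 270.]
scene [0.6028, 0.191, 0.1] [421. 261.]
wrist [0.6035, 0.191, 0.076] [317. 319.]
wrist [0.6035, 0.191, 0.04] [317. 285.]
wrist [0.6028, 0.191, 0.043] [317. 289.]
wrist [0.6028, 0.191, 0.062] [317. 306.]
wrist [0.6028, 0.191, 0.08] [317. 326.]
wrist [0.6028, 0.191, 0.1] [317. 354.]
```

View pics/x4.png

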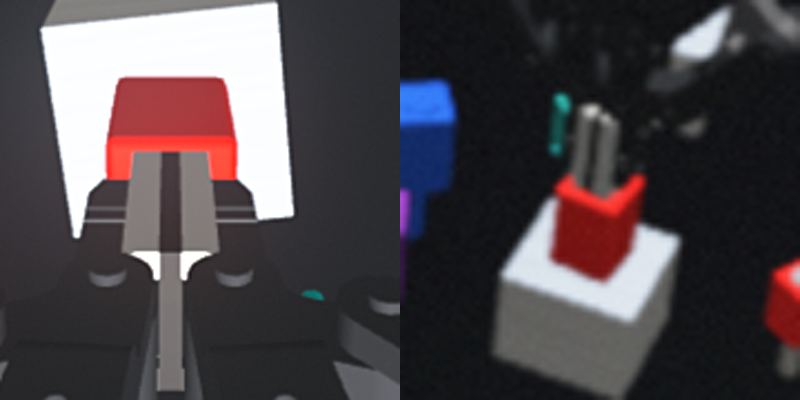

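Both views show the shut fingertips just above the handle's top, at z≈0.076 rather than the reported 0.043. The fingers therefore end about 33 mm short of the reported TCP. I'll open, go down about 27 mm, close, and check the gap: a 24 mm handle reads about 0.28, the stand about 0.6.

```bash
python3 -m handwheel '[[0,0,0,0,0,0,0.65],[0,0,0,0,0,0,0.65],[0,0,0,0,0,0,0.65],[0,0,0,0,0,0,0.65],[0,0,-7,0,0,0,0.65],[0,0,-7,0,0,0,0.65],[0,0,-7,0,0,0,0.65],[0,0,-5,0,0,0,0.65],[0,0,0,0,0,0,0.65],[0,0,0,0,0,0,0.65]]' 40; python3 -m handwheel '[[0,0,0,0,0,0,0.5],[0,0,0,0,0,0,0.4],[0,0,0,0,0,0,0.3],[0,0,0,0,0,0,0.2],[0,0,0,0,0,0,0.1],[0,0,0,0,0,0,0],[0,0,0,0,0,0,0],[0,0,0,0,0,0,0],[0,0,0,0,0,0,0],[0,0,0,0,0,0,0]]' 40
```

```text
t: 6.55
tcp_pos: [0.603, 0.1911, 0.0172]
tool_rot: [0.999, -0.054, 0.0, -0.0]
force: [-0.8, 0.4, 0.0]
finger_gap: 0.651
gripper_force: 0.0
t: 7.8
tcp_pos: [0.6031, 0.1911, 0.0174]
tool_rot: [0.999, -0.054, 0.0, -0.0]
force: [0.3, -0.7, 3.9]
finger_gap: 0.272
gripper_force: 39.7
```

Gripped at gap 0.272 (23 mm), so it's the handle. Lift.

```bash
python3 -m handwheel '[[0,0,5,0,0,0,0],[0,0,15,0,0,0,0],[0,0,20,0,0,0,0],[0,0,20,0,0,0,0],[0,0,20,0,0,0,0],[0,0,20,0,0,0,0],[0,0,10,0,0,0,0],[0,0,0,0,0,0,0],[0,0,0,0,0,0,0],[0,0,0,0,0,0,0]]' 40
python3 - <<'E'
from h import *
snap('scene','s5'); snap('side','d5'); c=cam('wrist'); np.savez('w5.npz',*c); snap('wrist','w5')
s=manip.sense(); print(s['tcp_pos'],s['force'],s['ft_torque'])
a=cv2.imread('pics/s5.png')[170:320,350:500];b=cv2.imread('pics/w5.png')[60:480,80:500]
cv2.imwrite('pics/x5.png',np.hstack([cv2.resize(a,(400,400),interpolation=cv2.INTER_CUBIC),cv2.resize(b,(400,400))]))
c=cam('scene')
for z in(.108,.14): print(proj(c,[.603,.191,z]))
E
```

```text
t: 9.05
tcp_pos: [0.6021, 0.1909, 0.1261]
tool_rot: [0.999, -0.054, -0.001, 0.0]
force: [1.2, 0.5, -0.4]
finger_gap: 0.276
gripper_force: 39.2
[0.60249429 0.19098119 0.12647667] [ 0.02398909  0.28140227 -0.40353986] [-0.0117842  -0.01706231 -0.05122571]
[421.39551481 257.66787709]
[423.31997329 243.0733405 ]
```

View pics/x5.png

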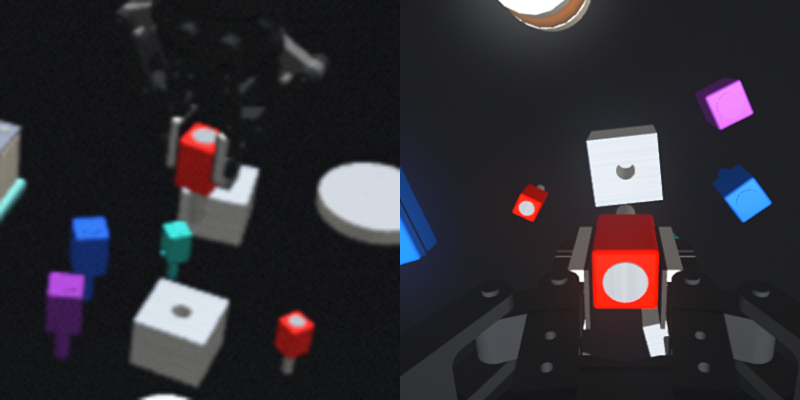

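The pin is upright in the grip and out of the stand (scene handle top (427,220), wrist (635,283) in the montage). Moving to a standoff just short of the slot for a close measurement.

```bash
python3 -m handwheel '[[-10,-20,5,0,0,0,0],[-12,-40,5,0,0,0,0],[-12,-45,0,0,0,0,0],[-12,-45,0,0,0,0,0],[-12,-45,0,0,0,0,0],[-12,-45,0,0,0,0,0],[-12,-40,0,0,0,0,0],[-10,-24,0,0,0,0,0],[0,0,0,0,0,0,0],[0,0,0,0,0,0,0]]' 40
python3 - <<'E'
from h import *
s=manip.sense(); c=cam('wrist'); np.savez('w6.npz',*c); im=snap('wrist','w6'); print(s['tcp_pos'])
print([proj(c,p).round(0) for p in([.5525,-.162,.065],[.547,-.0645,.065],[.55,-.1135,.065])])
E
```

```text
t: 10.45
tcp_pos: [0.5104, -0.1129, 0.1373]
tool_rot: [0.999, -0.054, -0.0, -0.0]
force: [-0.2, -0.1, -1.6]
finger_gap: 0.275
gripper_force: 39.4
[ 0.51035353 -0.11294651  0.13733536]
[array([388., 173.]), array([234., 199.]), array([311., 186.])]
```

View pics/w6.png

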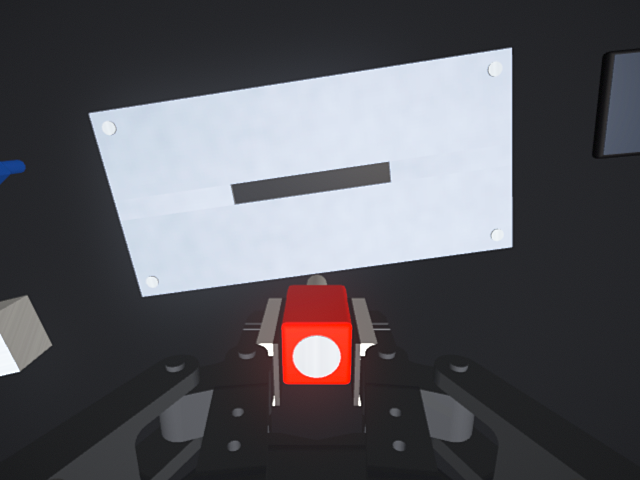

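Slot corners are at (232,184), (389,162), (391,182) and (234,204). The handle's top disc is centred at (316.5,356.5).

```bash
python3 - <<'E'
from h import *
z=np.load('w6.npz'); c=[z[k] for k in z.files]
p=np.array([onz(c,u,v,.065) for u,v in[(232,184),(389,162),(391,182),(234,204)]]); print(p.round(4),p.mean(0))
for zz in(.19,.196,.2): print(zz,onz(c,316.5,356.5,zz))
print([onz(c,316.5,v,.128+.068).round(4) for v in(324,384)], np.linalg.norm(onz(c,283,324,.196)-onz(c,351,324,.196)))
E
```

```text
[[ 0.5565 -0.0645  0.065 ]
 [ 0.5593 -0.1632  0.065 ]
 [ 0.5469 -0.1637  0.065 ]
 [ 0.5438 -0.0637  0.065 ]] [ 0.55164425 -0.11377039  0.065     ]
0.19 [ 0.50667671 -0.11244445  0.19      ]
0.196 [ 0.5104383  -0.11285652  0.196     ]
0.2 [ 0.51294604 -0.11313123  0.2       ]
[array([ 0.5225, -0.1142,  0.196 ]), array([ 0.4997, -0.1117,  0.196 ])] 0.02238334009220273
```

Slot centre refined to (0.5516,-0.1138), slot 99 x 12.6 mm, turned 1.7°. The pin axis coincides with the TCP, and its tip is at about TCP z − 9.4 mm. Go to the +y end of the search range and lower.

```bash
python3 -m handwheel '[[10,8,0,0,0,0,0],[15,12,0,0,0,0,0],[15,11,0,0,0,0,0],[0,0,-15,0,0,0,0],[0,0,-15,0,0,0,0],[0,0,-15,0,0,0,0],[0,0,-9,0,0,0,0],[0,0,-4,0,0,0,0],[0,0,0,0,0,0,0],[0,0,0,0,0,0,0]]' 40
```

```text
t: 11.75
tcp_pos: [0.5512, -0.0822, 0.0796]
tool_rot: [0.999, -0.054, 0.001, 0.0]
force: [0.1, 0.4, -0.8]
finger_gap: 0.274
gripper_force: 39.4
```

```bash
python3 -m handwheel '[[0,0,-1,0,0,0,0],[0,0,-1,0,0,0,0],[0,0,-1,0,0,0,0],[0,0,-1,0,0,0,0],[0,0,-1,0,0,0,0],[0,0,-1,0,0,0,0],[0,0,-1,0,0,0,0],[0,0,0,0,0,0,0],[0,0,0,0,0,0,0],[0,0,0,0,0,0,0]]' 40
```

```text
t: 13.0
tcp_pos: [0.5509, -0.082, 0.0722]
tool_rot: [0.999, -0.054, 0.0, 0.0]
force: [-0.7, -0.9, -0.5]
finger_gap: 0.274
gripper_force: 39.4
```

```bash
python3 -m handwheel '[[0,0,-0.5,0,0,0,0],[0,0,-0.5,0,0,0,0],[0,0,-0.5,0,0,0,0],[0,0,-0.5,0,0,0,0],[0,0,-0.5,0,0,0,0],[0,0,-0.5,0,0,0,0],[0,0,0,0,0,0,0],[0,0,0,0,0,0,0],[0,0,0,0,0,0,0],[0,0,0,0,0,0,0]]' 40
```

```text
t: 14.25
tcp_pos: [0.5509, -0.082, 0.0701]
tool_rot: [0.999, -0.054, 0.0, 0.0]
force: [-2.0, 0.3, 6.8]
finger_gap: 0.272
gripper_force: 40.5
```

Floor contact is at tip z ≈ 0.061 with about 7 N, as expected. The readings also rule out the cover's top. Now I'll feel along −y in 7 mm steps.

```bash
python3 -m handwheel '[[0,-1,0,0,0,0,0],[0,-1,0,0,0,0,0],[0.2,-1,0,0,0,0,0],[0,-1,0,0,0,0,0],[0,-1,0,0,0,0,0],[0,-1,0,0,0,0,0],[0,-1,0,0,0,0,0],[0,0,0,0,0,0,0],[0,0,0,0,0,0,0],[0,0,0,0,0,0,0]]' 40
```

```text
t: 15.5
tcp_pos: [0.5512, -0.0872, 0.0701]
tool_rot: [0.999, -0.055, 0.0, -0.001]
force: [0.9, 5.0, 7.9]
finger_gap: 0.275
gripper_force: 40.5
```

```bash
python3 -m handwheel '[[0,-1,0,0,0,0,0],[0,-1,0,0,0,0,0],[0.2,-1,0,0,0,0,0],[0,-1,0,0,0,0,0],[0,-1,0,0,0,0,0],[0,-1,0,0,0,0,0],[0,-1,0,0,0,0,0],[0,0,0,0,0,0,0],[0,0,0,0,0,0,0],[0,0,0,0,0,0,0]]' 40
```

```text
t: 16.75
tcp_pos: [0.5514, -0.0942, 0.0701]
tool_rot: [0.999, -0.055, 0.0, -0.001]
force: [0.2, 4.9, 8.3]
finger_gap: 0.277
gripper_force: 40.5
```

```bash
python3 - <<'E'
from h import *
s=manip.sense(); print(s['tcp_pos'],s['force'],s['ft_torque'])
E
```

```text
[ 0.55143087 -0.09418071  0.07008077] [0.22129046 4.8655224  8.29637948] [ 1.12462355  0.05208275 -0.00359432]
```

It slides steadily with about 5 N of drag. Continue.

```bash
python3 -m handwheel '[[0,-1,0,0,0,0,0],[0,-1,0,0,0,0,0],[0.2,-1,0,0,0,0,0],[0,-1,0,0,0,0,0],[0,-1,0,0,0,0,0],[0,-1,0,0,0,0,0],[0,-1,0,0,0,0,0],[0,0,0,0,0,0,0],[0,0,0,0,0,0,0],[0,0,0,0,0,0,0]]' 40
```

```text
t: 18.0
tcp_pos: [0.5517, -0.1015, 0.0699]
tool_rot: [0.999, -0.055, 0.0, -0.001]
force: [-1.5, 3.9, 6.2]
finger_gap: 0.273
gripper_force: 40.3
```

```bash
python3 -m handwheel '[[0,-1,0,0,0,0,0],[0,-1,0,0,0,0,0],[0.2,-1,0,0,0,0,0],[0,-1,0,0,0,0,0],[0,-1,0,0,0,0,0],[0,-1,0,0,0,0,0],[0,-1,0,0,0,0,0],[0,0,0,0,0,0,0],[0,0,0,0,0,0,0],[0,0,0,0,0,0,0]]' 40
```

```text
t: 19.25
tcp_pos: [0.5516, -0.1099, 0.0691]
tool_rot: [0.999, -0.054, -0.0, -0.0]
force: [0.6, -0.5, -1.4]
finger_gap: 0.273
gripper_force: 39.4
```

The force vanished and z dropped, so the tip is over the socket at y≈-0.110. Lower gently.

```bash
python3 -m handwheel '[[0,0,-0.5,0,0,0,0],[0,0,-0.5,0,0,0,0],[0,0,-0.5,0,0,0,0],[0,0,-0.5,0,0,0,0],[0,0,0,0,0,0,0],[0,0,0,0,0,0,0],[0,0,0,0,0,0,0],[0,0,0,0,0,0,0],[0,0,0,0,0,0,0],[0,0,0,0,0,0,0]]' 40
```

```text
t: 20.5
tcp_pos: [0.5516, -0.11, 0.0671]
tool_rot: [0.999, -0.054, -0.0, -0.0]
force: [-0.5, -0.9, -1.0]
finger_gap: 0.271
gripper_force: 39.4
```

```bash
python3 -m handwheel '[[0,0,-0.5,0,0,0,0],[0,0,-0.5,0,0,0,0],[0,0,-0.5,0,0,0,0],[0,0,-0.5,0,0,0,0],[0,0,-0.5,0,0,0,0],[0,0,-0.5,0,0,0,0],[0,0,0,0,0,0,0],[0,0,0,0,0,0,0],[0,0,0,0,0,0,0],[0,0,0,0,0,0,0]]' 40
```

```text
t: 21.75
tcp_pos: [0.5516, -0.1099, 0.0641]
tool_rot: [0.999, -0.054, -0.0, -0.0]
force: [-0.4, 0.2, -0.6]
finger_gap: 0.276
gripper_force: 39.4
```

The full shank is in with no side force. Lower on.

```bash
python3 -m handwheel '[[0,0,-2,0,0,0,0],[0,0,-2,0,0,0,0],[0,0,-2,0,0,0,0],[0,0,-2,0,0,0,0],[0,0,-2,0,0,0,0],[0,0,-2,0,0,0,0],[0,0,-2,0,0,0,0],[0,0,-2,0,0,0,0],[0,0,-1,0,0,0,0],[0,0,0,0,0,0,0]]' 40; python3 -m handwheel '[[0,0,-1,0,0,0,0],[0,0,-1,0,0,0,0],[0,0,-0.5,0,0,0,0],[0,0,-0.5,0,0,0,0],[0,0,-0.5,0,0,0,0],[0,0,-0.5,0,0,0,0],[0,0,0,0,0,0,0],[0,0,0,0,0,0,0],[0,0,0,0,0,0,0],[0,0,0,0,0,0,0]]' 40
```

```text
t: 23.0
tcp_pos: [0.5515, -0.1099, 0.0469]
tool_rot: [0.999, -0.054, -0.0, -0.0]
force: [0.1, 2.2, -0.5]
finger_gap: 0.274
gripper_force: 39.4
t: 24.25
tcp_pos: [0.5516, -0.1099, 0.0431]
tool_rot: [0.999, -0.054, -0.0, -0.0]
force: [-0.2, 2.8, 0.5]
finger_gap: 0.271
gripper_force: 39.5
```

```bash
python3 -m handwheel '[[0,0,-0.5,0,0,0,0],[0,0,-0.5,0,0,0,0],[0,0,-0.5,0,0,0,0],[0,0,-0.5,0,0,0,0],[0,0,0,0,0,0,0],[0,0,0,0,0,0,0],[0,0,0,0,0,0,0],[0,0,0,0,0,0,0],[0,0,0,0,0,0,0],[0,0,0,0,0,0,0]]' 40
```

```text
t: 25.5
tcp_pos: [0.5516, -0.1099, 0.0423]
tool_rot: [0.999, -0.054, 0.0, 0.0]
force: [-1.2, 2.8, 9.6]
finger_gap: 0.274
gripper_force: 40.9
```

Seated: 9.6 N at TCP z 0.0423, the predicted home height. Release and retreat.

```bash
python3 -m handwheel '[[0,0,0.8,0,0,0,0],[0,0,0,0,0,0,0.32],[0,0,0,0,0,0,0.4],[0,0,0,0,0,0,0.5],[0,0,0,0,0,0,0.6],[0,0,0,0,0,0,0.6],[0,0,0,0,0,0,0.6],[0,0,0,0,0,0,0.6],[0,0,5,0,0,0,0.6],[0,0,10,0,0,0,0.6]]' 20;  python3 -m handwheel '[[0,0,20,0,0,0,0.6],[0,0,20,0,0,0,0.6],[0,0,20,0,0,0,0.6],[-10,0,20,0,0,0,0.6],[-20,0,0,0,0,0,0.6],[-20,0,0,0,0,0,0.6],[0,0,0,0,0,0,0.6],[0,0,0,0,0,0,0.6],[0,0,0,0,0,0,0.6],[0,0,0,0,0,0,0.6]]'
python3 - <<'E'
from h import *
c=cam('wrist'); snap('wrist','w9')
for p in([.5516,-.1099,.101],[.5516,-.1099,.065]): print(proj(c,p))
a=cv2.imread('pics/w9.png'); snap('scene','s9'); b=cv2.imread('pics/s9.png')[180:260,215:365]
cv2.imwrite('pics/x9.png',np.hstack([cv2.resize(a,(400,300)),cv2.resize(b,(400,300),interpolation=cv2.INTER_CUBIC)]))
E
```

```text
t: 26.75
tcp_pos: [0.5514, -0.1099, 0.0572]
tool_rot: [0.999, -0.054, -0.0, -0.0]
force: [-0.8, -0.2, -0.5]
finger_gap: 0.601
gripper_force: 0.0
t: 28.0
tcp_pos: [0.5022, -0.1101, 0.1368]
tool_rot: [0.999, -0.054, 0.0, 0.0]
force: [0.6, -0.4, -0.1]
finger_gap: 0.598
gripper_force: 0.0
[306.41580639 177.28751789]
[307.83495695 170.44106985]
```

View pics/x9.png

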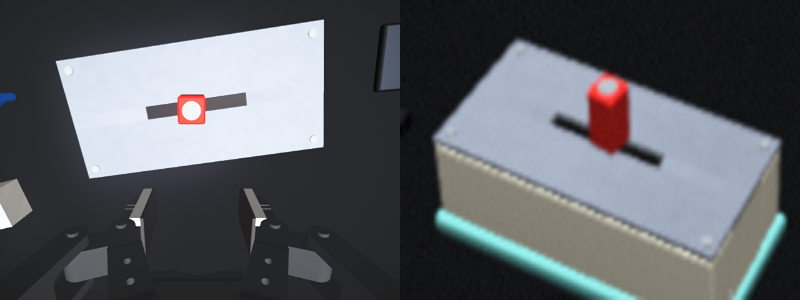

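The pin stands upright and flush on the cover: its top is at (306,177) in the full wrist frame, exactly as predicted, and the gripper is clear. Handing in.

```bash
python3 -c "
from station import manip; print(manip.sign_off())"
```

```text
the job is handed in; nothing more can be done
None
```

The locking pin is fully home in the scanner's hidden socket with its handle flush on the cover, the gripper is clear of it, and the job is handed in at about 28 s; no verdict came back.

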